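Dry-fit a half-lapped glazed-door frame on the assembly board

ROBOT

A 6-joint arm with a two-finger parallel gripper is mounted at the origin on a cart in front of the work surface, level with it; the furniture and walls round the work are solid. World frame = base frame: x ahead of the robot, y to its left, z up, the work surface at z = 0. Lengths are in m, angles in rad, forces in N, time in s.
With the tool pointing down it reaches from about 0.325 to 0.775 m from the base axis. Payload 5.5 kg.
Tool frame: the origin (TCP) lies at the centre of the arm's flange, where the gripper is bolted on; the fingertips stand 173 mm ahead of it and the grasp point (between the pads) lies 155 mm ahead of it; x points along the fingers, z is the direction in which the jaws open and shut, and the axes are right-handed (so a half turn about x gives the same grasp; the last joint's range is limited). The gripper opens to 85 mm and grips with 20 to 120 N. Pads are 22 mm wide; open, the fingers measure 114 mm over their backs; the gripper's body (76 mm by 85 mm) begins 54 mm behind the grasp point. The pads swing forward as they close: fully open they stand 13 mm farther back than shut.
Start: joints at [1.146, 0.091, 1.231, -0, 1.82, -0.057], TCP at [0.216, 0.56, 0.405] pointing down, gripper open.
Joint ranges: [-2.87, 2.87], [-0.86, 2.18], [0.17, 2.46], [-1.51, 4.65], [0.06, 2.69], [-2.65, 2.65]. Speed limits (rad/s): [2.57, 2.57, 3.01, 3.14, 3.14, 3.14].

INTERFACE

Orientations are given as a unit quaternion [w, x, y, z].
In Python, from bench import env, get_image, ticket gives the robot as it stands.
- The arm moves only by the shell command python3 -m pendant 'ROWS' [OPENING]. ROWS is JSON, a list of rows, each a list of 4 numbers: the shift along the tool's x, y, z in mm, then the turn about the tool's x in degrees. A call has 1 to 12 rows; each row is the pose to reach, as a shift and turn from the pose commanded when the call began, along the tool's axes at that moment; what a row does not reach only later rows make up. A row lasts 1/12 s, in which the tool goes at most 41.7 mm and 7.16 degrees, less where a joint would pass 70% of its speed; a pose out of reach is approached as far as the arm can. A call with a gripper value outside its range is refused whole. OPENING is the finger opening in mm, from 0 to 85.4, set as the call begins (- or left out, the last holds). The fingers move at their own pace and stop on an object; the grip force is fixed at half the most. Time passes only in rows, so rows that repeat a pose let the fingers close. It gives the time, the measured TCP pose, the force and the opening at its end, in the units of the state.
- env.observe(): the state, without advancing time (a new reading comes with each control period).
- get_image(name): name is "scene" or "top" or "wrist"; returns a dict with "color" (400x640x3 uint8, red, green, blue), "camera_matrix" (3x3 intrinsics, pixels), "k1" (the pictures are not rectified: a ray, as slopes to the right and down, at radius r is drawn at 1 + k1 r^2 times it, then the intrinsics apply), "rvec" (rotation vector, rad) and "tvec" (3), from world to camera coordinates, as OpenCV has them. Camera axes: x right, y down, z forward; pixel columns grow to the right and rows downward; lengths in m; the calibration is good to about 2 mm. A picture is of the moment at which its call begins. There is no depth.
- ticket.hand_in(): hands the job in, once; it reports no verdict.
The state is a dict: "time": time; "joint_positions": joint angles; "dq": joint speeds; "tau": joint torques, N m; "eef_pos": TCP position; "orientation": TCP orientation; "wrist_force": force on the tool from outside, world axes, zero at the start; "torque": the same for the moment, N m; "gripper_width": finger opening in m.
Only numpy, scipy, OpenCV 4.12 (cv2) and the standard library are available. Lean on these libraries where they do the work, as an engineer would, in place of code of your own. Each camera call takes 0.05 s, during which the arm holds its last target.

TASK

Dry-fit the small glazed-door frame on the white assembly board, inside its stop blocks. First lay the stile with the two round hinge bores on the left and the plain stile on the right, long end-laps towards the robot, then drop the rails across them, laps down: the wide one at the near end, the narrow one at the far end. Last lay the slim glazing bar lengthways midway between the stiles, laps down and long tongue towards the robot, in the notches across the two rails, so that every joint closes flush and square, and leave the other things on the bench where they are.

Things in the scene. Friction and masses are not known exactly. Their poses are not given: they have to be found in the camera images.
- assembly_board: White board 322 x 274 x 12 mm, fixed, with 8 stop blocks 16 mm high: side ones at x = +-(58..102), y = +-(113..131) mm, end ones at x = +-(133..151), y = +-(50..94). Origin: centre of underside; x away from the robot, y left, z up. The frame, 250 x 210 mm, lies 8 mm clear of the blocks: centres (0, 80) bored, (0, -80) plain stile, (-93, 0) wide, (103, 0) narrow rail, (0, 0) bar, all z = 23.
- hinge_stile_mid (a point): Centre, half-way up, of the stile with two round 35 mm blind bores on top: light wood, 250 x 50 x 22 mm, 0.2 kg, flat. x along it, y across its width, z up. Ends cut away on top to 11 mm thick laps: long lap 68 mm at -x (roughly towards the robot at the start), short lap 48 mm at +x; the full-thickness middle runs from x = -57 to 77 mm.
- plain_stile_mid (a point): Centre, half-way up, of the plain stile: same sizes, laps and axes as the bored one (long lap at -x, roughly towards the robot at the start) but without bores. Placed right, the stiles stand 110 mm apart.
- wide_rail_mid (a point): Centre, half-way up, of the wide rail: light wood, 208 x 64 x 22 mm, 0.22 kg, laps down. x along it (roughly world x at the start), y across, z up. Ends cut away below to 53 mm tongues, 11 mm thick, that lie on the stile laps; the 102 mm middle drops between the stiles. 4 mm narrower than the long laps. A notch 37 wide, 7 deep crosses its top mid-length. Same either way round.
- narrow_rail_mid (a point): Centre, half-way up, of the narrow rail: as the wide rail (same notch) but 44 mm wide, 0.16 kg; 4 mm narrower than the stiles' short laps.
- glazing_bar_mid (a point): Centre, half-way up, of the glazing bar: light wood, 244 x 30 x 22 mm, 0.09 kg, laps down, at the front of the bench, left or right. x along it (roughly world y at the start), y across, z up. Ends cut away below to 7 mm thick tongues that lie in the rails' notches: 67 mm long at -x, 47 at +x; the middle (x = -55 to 75 mm) drops between the rails, 142 mm apart when placed right.
- measure: Bystander: tape measure, 60 x 80 x 66 mm, standing right of the board's far end. Origin at the centre of its underside.
- clamp: Bystander: black spring clamp lying flat, 142 x 97 x 20 mm, left of the board's far end. Origin at the centre of its underside.
- glue: Bystander: small glue bottle standing upright at the front of the bench, left or right, 56 mm across, 160 mm tall. Origin at the centre of its underside.

How it is judged:
On the way, in this order (a step that is already met when the one before it is completed fails the run):
1. both stiles lie flat in their places on the board, the bored one left, the plain one right, and are let go (x of hinge_stile_mid in the frame of assembly_board between -0.009 and 0.009 m and y of hinge_stile_mid in the frame of assembly_board between 0.071 and 0.089 m and z of hinge_stile_mid in the frame of assembly_board between 0.02 and 0.0255 m and angle between the x axis of each of hinge_stile_mid, plain_stile_mid and the x axis of assembly_board, either way round below 0.07 rad and angle between each of hinge_stile_mid, plain_stile_mid's own z axis and vertical below 0.03 rad and contact force between each of hinge_stile, plain_stile and the fingers below 0.2 N and linear speed of each of hinge_stile, plain_stile below 0.01 m/s and x of plain_stile_mid in the frame of assembly_board between -0.009 and 0.009 m and y of plain_stile_mid in the frame of assembly_board between -0.089 and -0.071 m and z of plain_stile_mid in the frame of assembly_board between 0.02 and 0.0255 m), for 0.2 s.
2. both rails lie across the stiles with their laps closed, the wide one near, the narrow one far, and are let go (x of wide_rail_mid in the frame of assembly_board between -0.102 and -0.084 m and y of wide_rail_mid in the frame of assembly_board between -0.009 and 0.009 m and z of wide_rail_mid in the frame of assembly_board between 0.02 and 0.0255 m and angle between the x axis of each of wide_rail_mid, narrow_rail_mid and the y axis of assembly_board, either way round below 0.07 rad and angle between each of wide_rail_mid, narrow_rail_mid's own z axis and vertical below 0.03 rad and contact force between each of wide_rail, narrow_rail and the fingers below 0.2 N and linear speed of each of wide_rail, narrow_rail below 0.01 m/s and x of narrow_rail_mid in the frame of assembly_board between 0.094 and 0.112 m and y of narrow_rail_mid in the frame of assembly_board between -0.009 and 0.009 m and z of narrow_rail_mid in the frame of assembly_board between 0.02 and 0.0255 m), for 0.2 s.
At the end, for the whole second after the job is handed in: Bored stile left, plain stile right, wide rail near, narrow rail far, bar in both notches: each centre within 9 mm of its place on the board, square within 4 degrees, flat within 1.7 degrees, joints closed (centres 20 to 25.5 mm over the board's underside), let go, at rest (all of step 1 and all of step 2 and x of glazing_bar_mid in the frame of assembly_board between -0.009 and 0.009 m and y of glazing_bar_mid in the frame of assembly_board between -0.009 and 0.009 m and z of glazing_bar_mid in the frame of assembly_board between 0.02 and 0.0255 m and angle between the x axis of glazing_bar_mid and the x axis of assembly_board, either way round below 0.07 rad and angle between glazing_bar_mid's own z axis and vertical below 0.03 rad and contact force between glazing_bar and the fingers below 0.2 N and linear speed of glazing_bar below 0.01 m/s); the robot touches nothing.
It fails at once if the tape measure is pushed more than 15 mm or knocked over (distance of measure from where it was at the start of the episode above 0.015 m or angle between measure's own z axis and vertical above 0.3 rad).
It fails at once if the spring clamp is pushed more than 15 mm or knocked over (distance of clamp from where it was at the start of the episode above 0.015 m or angle between clamp's own z axis and vertical above 0.3 rad).
It fails at once if the glue bottle is pushed more than 15 mm or knocked over (distance of glue from where it was at the start of the episode above 0.015 m or angle between glue's own z axis and vertical above 0.3 rad).
It also fails if it takes over 109 s, if anything falls off the work surface, if the arm or the gripper's body presses on something with over 40 N, if the wrist force passes 120 N, or if a joint passes its speed limit or range.

## Working session

There is one attempt and no reset: what is moved stays moved. The work goes in short steps, Python scripts to look and compute and a shell command to move; the robot and the scene stay as the last step left them, time stands still between calls to the robot, and variables do not carry over. Pictures are saved under pics/ and viewed, and the job is handed in when it is done.

```bash
ls; mkdir -p pics; python3 - <<'E'
from bench import env,get_image
import cv2
print(env.observe())
for n in ["scene","top","wrist"]:
    d=get_image(n); cv2.imwrite(f"pics/{n}0.png",d["color"][:,:,::-1]); print(n,d["camera_matrix"],d["k1"],d["rvec"],d["tvec"])
E
```

```text
pics
{'time': 0.0, 'joint_positions': array([ 1.14632377e+00,  9.18965489e-02,  1.23186153e+00,  2.44415136e-05,
        1.81982677e+00, -5.66863806e-02]), 'dq': array([ 0.00036723, -0.00176637,  0.00082435, -0.00012616,  0.00114588,
        0.00025394]), 'tau': array([ 4.20378965e-04, -4.58736098e+01, -4.18021131e+01, -5.44081627e-05,
        1.14330434e-02, -3.37496090e-05]), 'eef_pos': array([0.2157467 , 0.55993672, 0.40354173]), 'orientation': array([ 0.58239063, -0.40049986,  0.58360405,  0.39978411]), 'wrist_force': array([-0.28631812, -0.06894858, -0.24122208]), 'torque': array([-0.00041695, -0.01863926, -0.01725673]), 'gripper_width': 0.08524685672843525}
scene [[484.80294772   0.         322.7851179 ]
 [  0.         484.80294772 205.8632251 ]
 [  0.           0.           1.        ]] -0.02384878234478432 [ 2.19505733 -1.01301243  0.3787498 ] [-0.3522256   0.32125958  1.19133139]
top [[479.0439124    0.         316.5859118 ]
 [  0.         479.0439124  199.70317181]
 [  0.           0.           1.        ]] -0.14002003801260493 [ 2.17239367 -2.21181819  0.06690092] [0.01874863 0.54989851 1.26803922]
wrist [[322.51194017   0.         318.41494811]
 [  0.         322.51194017 196.31979444]
 [  0.           0.           1.        ]] -0.0504693129481098 [-2.40421113 -1.65021874 -0.21718971] [-0.60037037 -0.0337014   0.37750505]
```

View pics/top0.png

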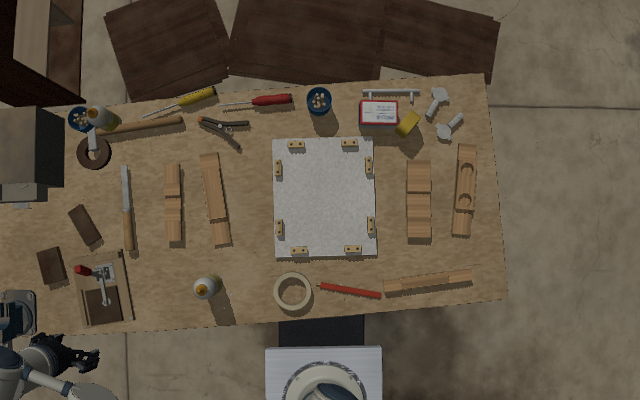

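View pics/scene0.png

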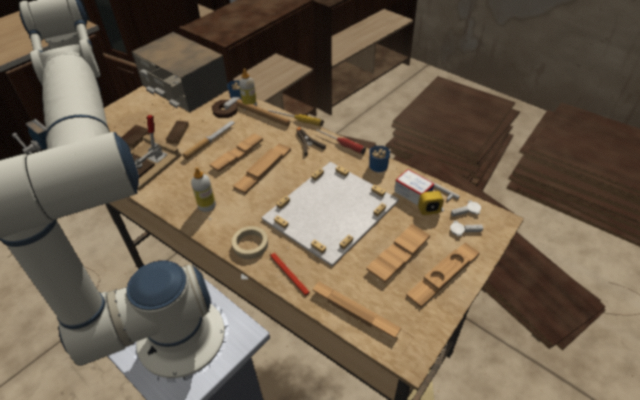

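View pics/wrist0.png

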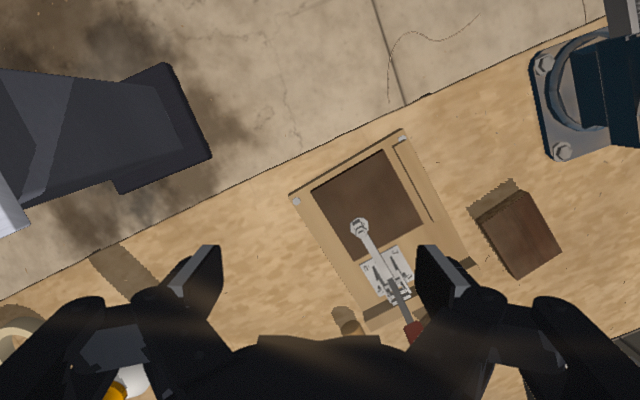

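```bash
cat > h.py <<'E'
import numpy as np,cv2
from bench import env,get_image
from scipy.spatial.transform import Rotation as R
def dist(d): return np.array([d["k1"],0,0,0,0.])
def proj(d,P): return cv2.projectPoints(np.asarray(P,float).reshape(-1,1,3),d["rvec"],d["tvec"],d["camera_matrix"],dist(d))[0].reshape(-1,2)
def back(d,uv,z):
    n=cv2.undistortPoints(np.asarray(uv,float).reshape(-1,1,2),d["camera_matrix"],dist(d)).reshape(-1,2)
    M=R.from_rotvec(np.ravel(d["rvec"])).as_matrix(); c=-M.T@np.ravel(d["tvec"])
    r=np.c_[n,np.ones(len(n))]@M; s=(z-c[2])/r[:,2]
    return c+r*s[:,None]
def ortho(d,z,x0,x1,y0,y1,s,name=None):
    # rows: x from x1 down to x0 ; cols: y from y1 down to y0; s px per m
    H=int((x1-x0)*s);W=int((y1-y0)*s)
    c,r=np.meshgrid(np.arange(W),np.arange(H))
    P=np.stack([x1-r/s,y1-c/s,np.full(c.shape,z,float)],-1)
    m=proj(d,P).reshape(H,W,2).astype(np.float32)
    im=cv2.remap(d["color"][:,:,::-1].copy(),m[:,:,0],m[:,:,1],cv2.INTER_CUBIC)
    if name:
        for k in range(int(np.ceil(x0*20)),int(np.floor(x1*20))+1):
            y=int((x1-k/20)*s); cv2.line(im,(0,y),(8,y),(0,0,255),1); cv2.putText(im,f"{k/20:.2f}",(10,y+4),0,.35,(0,0,255))
        for k in range(int(np.ceil(y0*20)),int(np.floor(y1*20))+1):
            x=int((y1-k/20)*s); cv2.line(im,(x,0),(x,8),(255,0,0),1); cv2.putText(im,f"{k/20:.2f}",(x-12,18),0,.35,(255,0,0))
        cv2.imwrite("pics/"+name,im)
    return im
def goto(x,y,z,jaw):
    """grasp point target xyz (m), jaw dir angle (rad, world yaw of tool z, mod pi). prints tool shifts mm and turn"""
    o=env.observe(); q=o["orientation"]; M=R.from_quat([q[1],q[2],q[3],q[0]]).as_matrix()
    g=o["eef_pos"]+M[:,0]*0.155
    D=M.T@(np.array([x,y,z])-g)*1000
    a=np.arctan2(M[1,2],M[0,2]); t=(jaw-a+np.pi/2)%np.pi-np.pi/2
    # turn about tool x (down) is opposite world yaw
    print("grasp",g.round(4),"jawyaw",round(np.degrees(a),2),"tilt",M[:,0].round(4)); print("shift",D.round(1),"turn",round(-np.degrees(t),2))
E
python3 - <<'E'
from h import *
d=get_image("top"); np.save("pics/t.npy",d,allow_pickle=True)
ortho(d,0.022,0.22,0.72,-0.45,0.5,840,"o1.png")
print(env.observe()['time'])
goto(.5,0,.1,0)
E
```

```text
0.2
grasp [0.2157 0.5597 0.2489] jawyaw 68.93 tilt [-5.0e-04 -1.2e-03 -1.0e+00]
shift [ 149.4 -466.6 -419.9] turn 68.93
```

View pics/o1.png

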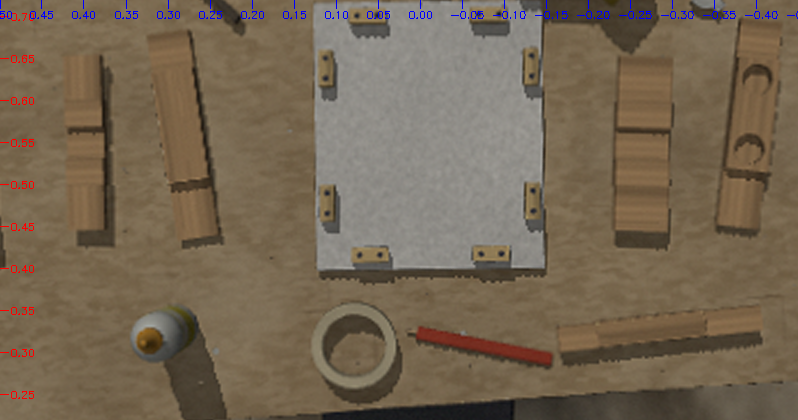

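```bash
cat > fit.py <<'E'
from h import *
from scipy.optimize import minimize
def box(x0,x1,w,z): return [((x0,-w,z),(x1,-w,z)),((x1,-w,z),(x1,w,z)),((x1,w,z),(x0,w,z)),((x0,w,z),(x0,-w,z))]
def stile(h): 
    return [((-.057,-.025,h),(.077,-.025,h)),((-.057,.025,h),(.077,.025,h)),((-.057,-.025,h),(-.057,.025,h)),
     ((-.125,-.025,h-.011),(-.057,-.025,h-.011)),((-.125,.025,h-.011),(-.057,.025,h-.011)),((-.125,-.025,h-.011),(-.125,.025,h-.011)),
     ((.077,-.025,h-.011),(.125,-.025,h-.011)),((.077,.025,h-.011),(.125,.025,h-.011)),((.125,-.025,h-.011),(.125,.025,h-.011))]
def rail(w,h): return box(-.104,.104,w,h)+[((s*.0185,-w,h),(s*.0185,w,h)) for s in (-1,1)]
def shape(n,b=0.):
    if n=="board": return box(-.161,.161,.137,.012)+sum([[tuple((p[0]+sx*.08,p[1]+sy*.122,p[2]) for p in e) for e in box(-.022,.022,.009,.028)] for sx in(-1,1) for sy in(-1,1)],[])
    if n=="bar": return box(-.122,.122,.015,b+.022)
    if n in("hinge","plain"): return stile(b+.022)
    return rail(.032 if n=="wide" else .022,b+.022)
def pts(segs,p,N=40):
    x,y,a=p; c,s=np.cos(a),np.sin(a); t=np.linspace(.03,.97,N)[:,None]
    out=[]
    for A,B in segs:
        q=np.array(A)*(1-t)+np.array(B)*t
        out.append(np.c_[x+c*q[:,0]-s*q[:,1],y+s*q[:,0]+c*q[:,1],q[:,2]])
    return out
def grad(d,sig=1.0):
    g=cv2.GaussianBlur(d["color"].astype(np.float32),(0,0),sig)
    return [cv2.Sobel(g,cv2.CV_32F,1,0),cv2.Sobel(g,cv2.CV_32F,0,1)]
def score(p,d,G,segs):
    tot=0
    for q in pts(segs,p):
        uv=proj(d,q); t=uv[-1]-uv[0]; L=np.linalg.norm(t); n=np.array([-t[1],t[0]])/L
        m=uv.astype(np.float32)[None]
        gx=cv2.remap(G[0],m[...,0],m[...,1],1)[0];gy=cv2.remap(G[1],m[...,0],m[...,1],1)[0]
        g=(gx*n[0]+gy*n[1]); tot+=L*np.sqrt((np.abs(g.mean(0))**2).sum())   # signed mean along edge: coherent
    return -tot
def fit(n,p0,d,b=0.,rng=(.01,.01,.04)):
    segs=shape(n,b); best=None
    for sig in (2.,1.):
        G=grad(d,sig)
        if best is None:
            c=[(score(np.array(p0)+[dx,dy,da],d,G,segs),dx,dy,da) for dx in np.linspace(-1,1,7)*rng[0] for dy in np.linspace(-1,1,7)*rng[1] for da in np.linspace(-1,1,7)*rng[2]]
            best=np.array(p0)+min(c)[1:]
        r=minimize(lambda v:score(v*[1,1,5],d,G,segs),best/[1,1,5],method="Nelder-Mead",options=dict(initial_simplex=best/[1,1,5]+np.array([[0,0,0],[.003,0,0],[0,.003,0],[0,0,.003]]),xatol=1e-5))
        best=r.x*[1,1,5]
    return best
def overlay(d,items,name,roi,k=4):
    u0,v0,u1,v1=roi
    im=cv2.resize(d["color"][v0:v1,u0:u1,::-1],None,fx=k,fy=k,interpolation=cv2.INTER_CUBIC)
    for n,p,b in items:
        for q in pts(shape(n,b),p):
            uv=(proj(d,q)-[u0,v0]+.5)*k-.5; cv2.polylines(im,[np.round(uv*8).astype(np.int32)],False,(255,0,255),1,cv2.LINE_AA,3)
    cv2.imwrite("pics/"+name,im)
E
cat > a.py <<'E'
from fit import *
d=np.load("pics/t.npy",allow_pickle=True).item()
I={"board":(.562,-.012,.015),"hinge":(.57,-.392,-.11),"plain":(.558,.281,.155),"wide":(.547,-.265,-.01),"narrow":(.551,.399,0.),"bar":(.325,-.286,1.665)}
out=[]
for n,p in I.items():
    f=fit(n,p,d); out.append((n,f,0.)); print(n,f.round(4),np.degrees(f[2]).round(2))
overlay(d,out,"ov1.png",(260,120,420,270),4)
overlay(d,out,"ov2.png",(370,130,500,300),4)
overlay(d,out,"ov3.png",(150,140,250,260),5)
E
python3 a.py
```

```text
board [ 0.5602 -0.01    0.0079] 0.45
hinge [ 0.5754 -0.3887 -0.1229] -7.04
plain [0.5512 0.2777 0.1425] 8.17
wide [ 0.5499 -0.2605 -0.0286] -1.64
narrow [0.5518 0.3901 0.0331] 1.89
bar [ 0.3119 -0.286   1.6771] 96.09
```

View pics/ov1.png

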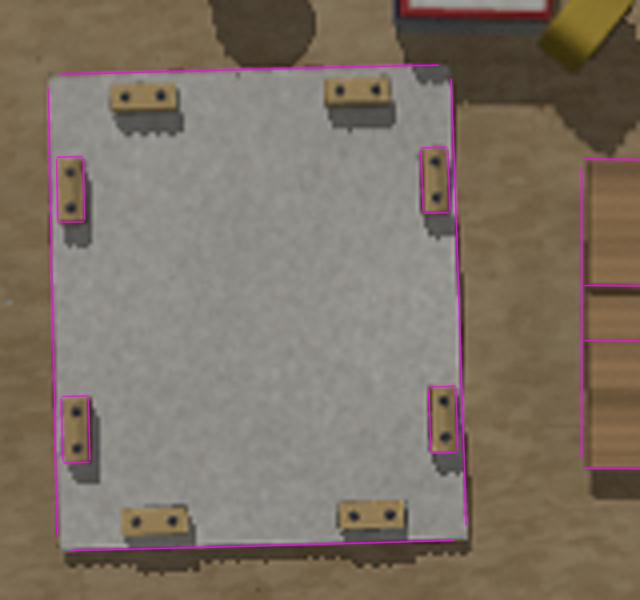

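View pics/ov2.png

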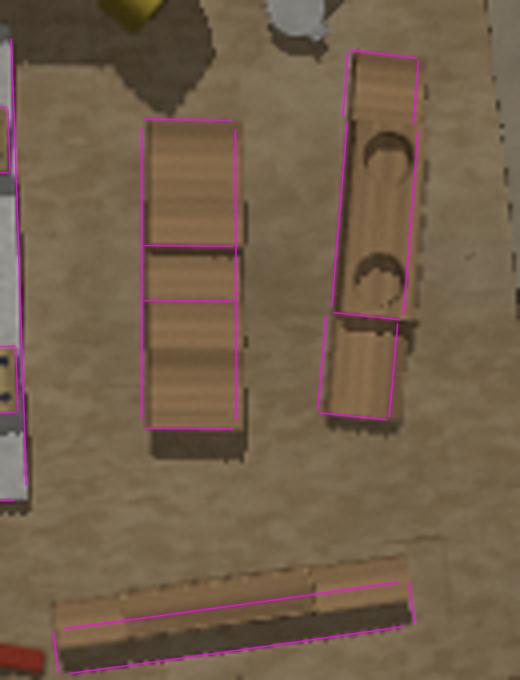

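View pics/ov3.png

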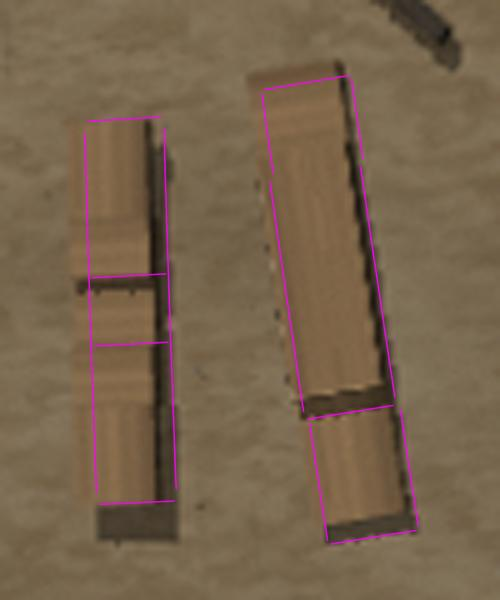

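```bash
python3 - <<'E'
s=open('fit.py').read()
s=s.replace('g=cv2.GaussianBlur(d["color"].astype(np.float32),(0,0),sig)','''c=d["color"].astype(np.float32)
    c=np.maximum(c[...,:1],FLOOR)
    g=cv2.GaussianBlur(c,(0,0),sig)
    g=g if g.ndim==3 else g[...,None]''').replace("def grad(","FLOOR=125.\ndef grad(")
s=s.replace("return [cv2.Sobel(g,cv2.CV_32F,1,0),cv2.Sobel(g,cv2.CV_32F,0,1)]","return [cv2.Sobel(g,cv2.CV_32F,1,0)[...,None],cv2.Sobel(g,cv2.CV_32F,0,1)[...,None]]")
s=s.replace("np.abs(g.mean(0))**2","np.abs(np.atleast_1d(g.mean(0)))**2")
open('fit.py','w').write(s)
E
sed -i 's/^gx=.*//' a.py
python3 - <<'E'
import numpy as np
d=np.load("pics/t.npy",allow_pickle=True).item()["color"]
for v,u in [(150,250),(250,180),(200,445),(190,165),(205,200),(200,418),(285,420),(290,470),(215,215)]: print(u,v,d[v-2:v+3,u-2:u+3].mean((0,1)).round())
E
python3 a.py
```

```text
250 150 [123. 106.  80.]
180 250 [119. 103.  78.]
445 200 [110.  93.  70.]
165 190 [129. 104.  74.]
200 205 [123. 106.  80.]
418 200 [132. 106.  75.]
420 285 [103.  82.  58.]
470 290 [121. 104.  79.]
215 215 [126. 101.  71.]
board [ 0.5599 -0.0103  0.0098] 0.56
hinge [ 0.5534 -0.4009 -0.0601] -3.45
plain [0.551  0.2774 0.2   ] 11.46
wide [ 0.5356 -0.2653 -0.0267] -1.53
narrow [0.5532 0.3997 0.0936] 5.36
bar [ 0.3305 -0.2867  1.6792] 96.21
```

```bash
sed -i 's/c=np.maximum(c\[...,:1\],FLOOR)/c=cv2.GaussianBlur(c,(0,0),.7); c=np.minimum(200*c[...,:1]\/(c[...,2:]+12),400)/' fit.py
python3 - <<'E'
import numpy as np,cv2
d=np.load("pics/t.npy",allow_pickle=True).item()["color"].astype(np.float32)
r=200*d[...,0]/(d[...,2]+12)
r=r[130:310,150:490]; cv2.imwrite("pics/ratio.png",cv2.resize(np.clip((r-200)*1.8,0,255).astype(np.uint8),None,fx=2.3,fy=2.3,interpolation=cv2.INTER_CUBIC))
E
python3 a.py
```

```text
board [ 0.5598 -0.0104  0.0109] 0.62
hinge [ 0.5742 -0.395  -0.1167] -6.69
plain [0.5607 0.285  0.1479] 8.47
wide [ 0.5494 -0.2646 -0.0324] -1.86
narrow [0.551  0.4002 0.0297] 1.7
bar [ 0.3294 -0.2853  1.6768] 96.07
```

View pics/ratio.png

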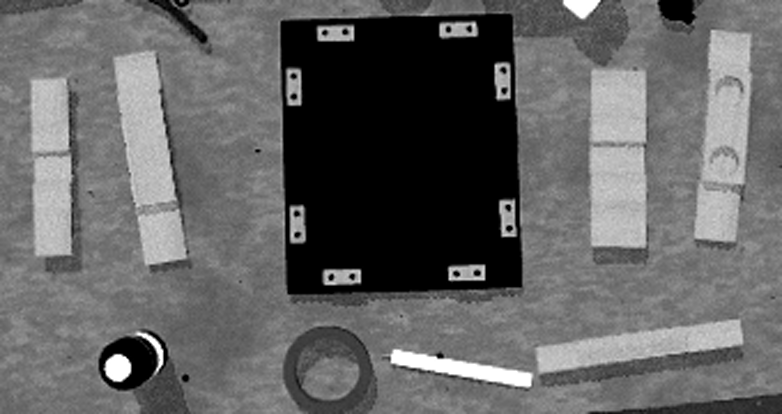

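View pics/ov2.png

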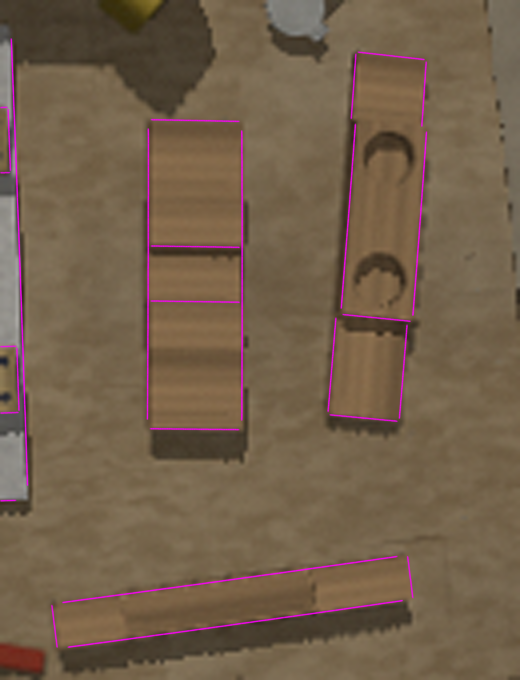

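View pics/ov3.png

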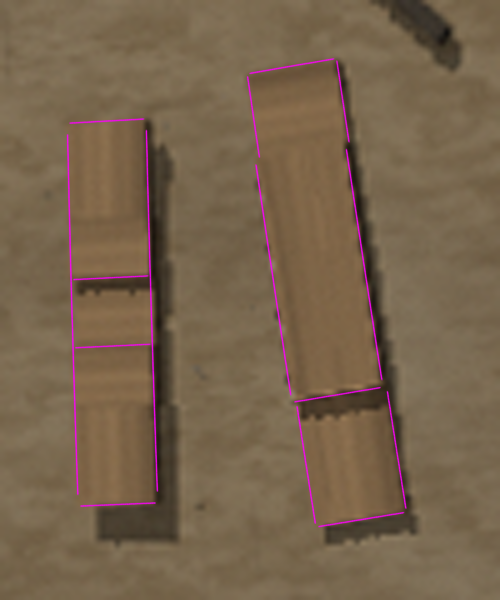

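```bash
python3 - <<'E'
from h import *
goto(.5607,.285,.10,.1479+np.pi/2)
E
```

```text
grasp [0.2157 0.5597 0.2489] jawyaw 68.93 tilt [-5.0e-04 -1.2e-03 -1.0e+00]
shift [ 149.1 -420.8 -132.1] turn -29.55
```

```bash
python3 -m pendant '[[60,-420.8,-132.1,-29.5],[60,-420.8,-132.1,-29.5],[60,-420.8,-132.1,-29.5],[60,-420.8,-132.1,-29.5],[60,-420.8,-132.1,-29.5],[149,-420.8,-132.1,-29.5],[149,-420.8,-132.1,-29.5],[149,-420.8,-132.1,-29.5],[149,-420.8,-132.1,-29.5],[149,-420.8,-132.1,-29.5],[149,-420.8,-132.1,-29.5],[149,-420.8,-132.1,-29.5]]' 85; python3 - <<'E'
from h import *
goto(.5607,.285,.022,.1479+np.pi/2)
E
```

```text
time: 1.2
eef_pos: [0.5629, 0.2822, 0.2525]
orientation: [0.461, -0.535, 0.464, 0.535]
wrist_force: [-0.9, -0.5, -0.2]
gripper_width: 0.0848
grasp [0.5625 0.2818 0.0975] jawyaw 98.28 tilt [-0.0024 -0.0025 -1.    ]
shift [75.5  1.1  3.6] turn -0.19
```

```bash
python3 - <<'E'
from fit import *
get_image("wrist");d=get_image("wrist")
f=fit("plain",(.5607,.285,.148),d); print(f)
overlay(d,[("plain",(.5607,.285,.1479),0.)],"w1.png",(0,0,640,400),1)
goto(.5607,.285,.022,.1479+np.pi/2)
E
```

```text
[0.56262386 0.28751499 0.14891947]
grasp [0.5619 0.2816 0.0966] jawyaw 98.16 tilt [-0.0048 -0.0034 -1.    ]
shift [74.6  0.3  3.7] turn -0.31
```

View pics/w1.png

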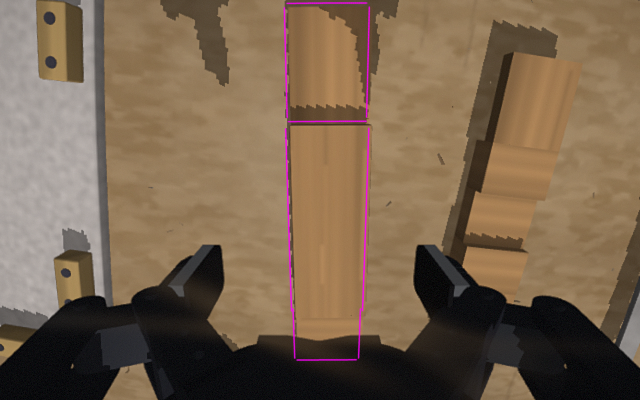

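```bash
python3 -m pendant '[[40,0.5,4.2,0],[70,0.5,4.2,0],[73,0.5,4.2,0],[73,0.5,4.2,0],[73,0.5,4.2,0]]';  python3 - <<'E'
from h import *
goto(.5615,.286,.022,.1479+np.pi/2)
E
```

```text
time: 1.72
eef_pos: [0.5598, 0.2901, 0.1845]
orientation: [-0.462, 0.536, -0.461, -0.535]
wrist_force: [0.3, 0.1, 0.5]
gripper_width: 0.0849
grasp [0.56   0.2902 0.0295] jawyaw 98.47 tilt [ 1.4e-03  8.0e-04 -1.0e+00]
shift [ 7.5 -0.8 -4.4] turn -0.0
```

```bash
python3 -m pendant '[[4,-1,-4,0],[4,-1,-4,0],[4,-1,-4,0],[4,-1,-4,0]]';  python3 - <<'E'
from h import *
goto(.5615,.286,.022,.1479+np.pi/2)
E
```

```text
time: 2.05
eef_pos: [0.5617, 0.2856, 0.18]
orientation: [-0.463, 0.536, -0.461, -0.535]
wrist_force: [-0.1, 0.5, 0.2]
gripper_width: 0.085
grasp [0.5619 0.2857 0.025 ] jawyaw 98.41 tilt [ 1.7e-03  8.0e-04 -1.0e+00]
shift [3.  0.4 0.3] turn -0.06
```

```bash
python3 -m pendant '[[3,0,0,0],[3,0,0,0]]';python3 -m pendant '[[0,0,0,0],[0,0,0,0],[0,0,0,0],[0,0,0,0],[0,0,0,0],[0,0,0,0],[0,0,0,0],[0,0,0,0],[0,0,0,0]]' 30;  python3 - <<'E'
from h import *
goto(.5607,-.0903,.09,.0095+np.pi/2)
E
```

```text
time: 2.22
eef_pos: [0.5613, 0.2855, 0.1755]
orientation: [0.462, -0.535, 0.462, 0.535]
wrist_force: [-0.2, -1.0, -0.8]
gripper_width: 0.0848
time: 2.97
eef_pos: [0.5615, 0.2857, 0.1761]
orientation: [-0.462, 0.535, -0.462, -0.535]
wrist_force: [-0.1, 1.0, 3.2]
gripper_width: 0.0486
grasp [0.5616 0.2857 0.0211] jawyaw 98.43 tilt [ 7.e-04  4.e-04 -1.e+00]
shift [ -69.    55.9 -371.8] turn 7.88
```

```bash
python3 -m pendant '[[-40,0,0,0],[-69,20,-20,2],[-69,55.5,-371.5,7.9],[-69,55.5,-371.5,7.9],[-69,55.5,-371.5,7.9],[-69,55.5,-371.5,7.9],[-69,55.5,-371.5,7.9],[-69,55.5,-371.5,7.9],[-69,55.5,-371.5,7.9],[-69,55.5,-371.5,7.9],[-69,55.5,-371.5,7.9],[-69,55.5,-371.5,7.9]]';  python3 -m pendant '[[0,0,0,0],[0,0,0,0],[0,0,0,0],[0,0,0,0]]'; python3 - <<'E'
from fit import *
d=get_image("wrist");
f=fit("plain",(.5607,-.0903,.0095),d,b=.068); print(f)
overlay(d,[("plain",f,.068)],"w2.png",(0,0,640,400),1)
goto(.5607,-.0903,.034,.0095+np.pi/2)
E
```

```text
time: 3.97
eef_pos: [0.5603, -0.0944, 0.2434]
orientation: [0.498, -0.501, 0.5, 0.501]
wrist_force: [-0.3, -0.1, -2.0]
gripper_width: 0.0486
time: 4.3
eef_pos: [0.5609, -0.0887, 0.2444]
orientation: [0.497, -0.503, 0.497, 0.503]
wrist_force: [-0.3, 1.1, -1.7]
gripper_width: 0.0483
[ 0.5621473  -0.08797736  0.01172262]
grasp [ 0.5609 -0.0888  0.0895] jawyaw 90.63 tilt [-3.e-04  2.e-04 -1.e+00]
shift [55.5  0.2 -1.5] turn 0.09
```

View pics/w2.png

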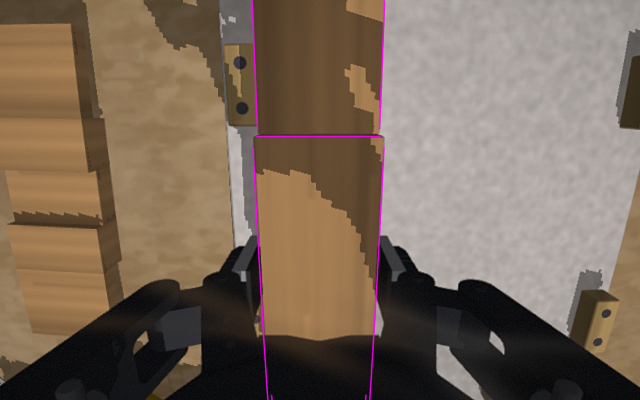

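```bash
python3 -m pendant '[[35,0.8,-1.2,0],[50,0.8,-1.2,0],[55,0.8,-1.2,0],[55,0.8,-1.2,0],[55,0.8,-1.2,0]]';python3 -m pendant '[[0,0,0,0],[0,0,0,0],[0,0,0,0]]';  python3 - <<'E'
from h import *
goto(.5607,-.0903,.034,.0095+np.pi/2)
E
```

```text
time: 4.77
eef_pos: [0.5603, -0.0906, 0.19]
orientation: [-0.498, 0.503, -0.497, -0.502]
wrist_force: [-0.6, 0.2, -2.3]
gripper_width: 0.0482
time: 5.02
eef_pos: [0.5603, -0.0911, 0.1901]
orientation: [-0.498, 0.503, -0.497, -0.502]
wrist_force: [-0.2, -0.9, -1.2]
gripper_width: 0.0486
grasp [ 0.5604 -0.0911  0.0351] jawyaw 90.54 tilt [ 7.e-04 -2.e-04 -1.e+00]
shift [ 1.1 -0.3  0.8] turn -0.0
```

```bash
python3 -m pendant '[[2,0,0.7,0],[2,0,0.7,0],[2,0,0.7,0]]';python3 -m pendant '[[0,0,0,0],[0,0,0,0],[0,0,0,0],[0,0,0,0],[0,0,0,0]]' 85;  python3 - <<'E'
from h import *
goto(.575,-.395,.10,-.1167+np.pi/2)
E
```

```text
time: 5.27
eef_pos: [0.5603, -0.0906, 0.1881]
orientation: [-0.498, 0.503, -0.497, -0.502]
wrist_force: [0.7, 0.0, -0.3]
gripper_width: 0.0488
time: 5.68
eef_pos: [0.5601, -0.0906, 0.1877]
orientation: [-0.498, 0.502, -0.498, -0.502]
wrist_force: [-0.1, -0.6, -0.2]
gripper_width: 0.0849
grasp [ 0.5601 -0.0906  0.0327] jawyaw 90.53 tilt [ 0. -0. -1.]
shift [ -67.3  -12.1 -304.6] turn 7.21
```

```bash
python3 -m pendant '[[-35,0,0,0],[-67,0,0,0],[-67,-12,-304.5,7.2],[-67,-12,-304.5,7.2],[-67,-12,-304.5,7.2],[-67,-12,-304.5,7.2],[-67,-12,-304.5,7.2],[-67,-12,-304.5,7.2],[-67,-12,-304.5,7.2],[-67,-12,-304.5,7.2]]';  python3 -m pendant '[[0,0,0,0],[0,0,0,0],[0,0,0,0],[0,0,0,0]]'; python3 - <<'E'
from fit import *
d=get_image("wrist");
f=fit("hinge",(.575,-.395,-.1167),d); print(f)
overlay(d,[("hinge",f,0)],"w3.png",(0,0,640,400),1)
goto(.575,-.395,.022,-.1167+np.pi/2)
E
```

```text
time: 6.52
eef_pos: [0.5735, -0.4004, 0.2538]
orientation: [0.529, -0.469, 0.53, 0.469]
wrist_force: [0.7, 0.4, -0.8]
gripper_width: 0.085
time: 6.85
eef_pos: [0.5753, -0.3935, 0.2549]
orientation: [0.528, -0.47, 0.528, 0.471]
wrist_force: [0.4, 0.1, 0.5]
gripper_width: 0.0844
[ 0.57597637 -0.39384616 -0.11787278]
grasp [ 0.5754 -0.3934  0.1   ] jawyaw 83.43 tilt [ 2.e-04  1.e-04 -1.e+00]
shift [78.   0.2 -1.6] turn 0.12
```

View pics/w3.png

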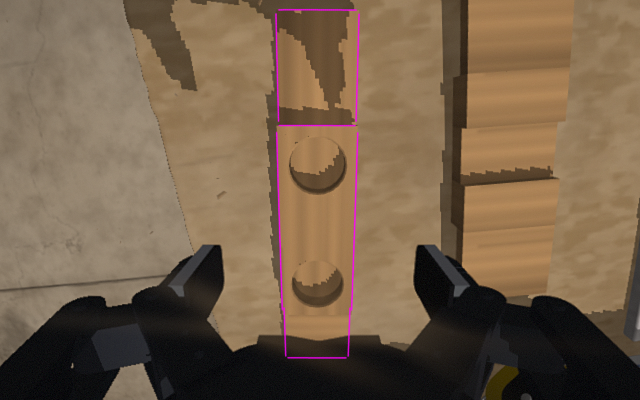

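```bash
python3 - <<'E'
from h import *
d=np.load("pics/t.npy",allow_pickle=True).item()
print(back(d,[(407,122),(398,132),(418,117)],.05).round(3), back(d,[(205,287)],.15).round(3),back(d,[(225,130)],.02).round(3))
E
python3 -m pendant '[[40,0.2,-1.2,0],[73,0.2,-1.2,0],[78,0.2,-1.2,0],[78,0.2,-1.2,0],[78,0.2,-1.2,0],[78,0.2,-1.2,0]]'; python3 - <<'E'
from h import *
goto(.576,-.394,.021,-.1167+np.pi/2)
E
```

```text
[[ 0.751 -0.235  0.05 ]
 [ 0.724 -0.21   0.05 ]
 [ 0.764 -0.265  0.05 ]] [[0.337 0.281 0.15 ]] [[0.744 0.254 0.02 ]]
time: 7.4
eef_pos: [0.5754, -0.3962, 0.1801]
orientation: [0.528, -0.472, 0.528, 0.469]
wrist_force: [0.7, -0.3, 1.0]
gripper_width: 0.0854
grasp [ 0.576  -0.3966  0.0251] jawyaw 83.36 tilt [ 0.0036 -0.0028 -1.    ]
shift [4.1 0.3 2.6] turn 0.05
```

```bash
python3 -m pendant '[[2,0,1,0],[2,0,1,0]]';python3 -m pendant '[[0,0,0,0],[0,0,0,0],[0,0,0,0],[0,0,0,0],[0,0,0,0],[0,0,0,0],[0,0,0,0],[0,0,0,0],[0,0,0,0]]' 30;  python3 - <<'E'
from h import *
goto(.5591,.0697,.10,.0095+np.pi/2)
E
```

```text
time: 7.57
eef_pos: [0.5752, -0.3952, 0.177]
orientation: [0.528, -0.471, 0.528, 0.469]
wrist_force: [-0.4, 0.4, 0.3]
gripper_width: 0.0851
time: 8.32
eef_pos: [0.5748, -0.3952, 0.1754]
orientation: [0.528, -0.47, 0.528, 0.47]
wrist_force: [0.2, -0.2, 4.8]
gripper_width: 0.0488
grasp [ 0.575  -0.3953  0.0204] jawyaw 83.32 tilt [ 9.e-04 -7.e-04 -1.e+00]
shift [-79.9  69.8 460. ] turn -7.22
```

```bash
python3 -m pendant '[[-41,0,0,0],[-80,0,0,0],[-90,70,460,-7.2],[-90,70,460,-7.2],[-90,70,460,-7.2],[-90,70,460,-7.2],[-90,70,460,-7.2],[-90,70,460,-7.2],[-90,70,460,-7.2],[-90,70,460,-7.2],[-90,70,460,-7.2],[-80,70,460,-7.2]]';  python3 -m pendant '[[0,0,0,0],[0,0,0,0],[0,0,0,0],[0,0,0,0]]'; python3 - <<'E'
from fit import *
goto(.5591,.0697,.034,.0095+np.pi/2)
E
```

```text
time: 9.32
eef_pos: [0.5597, 0.023, 0.2587]
orientation: [0.498, -0.502, 0.498, 0.502]
wrist_force: [1.5, -0.3, -0.9]
gripper_width: 0.0489
time: 9.65
eef_pos: [0.5603, 0.02, 0.2584]
orientation: [0.498, -0.502, 0.498, 0.502]
wrist_force: [-0.2, 0.2, -1.5]
gripper_width: 0.0487
grasp [0.5601 0.0199 0.1034] jawyaw 90.45 tilt [-1.1e-03 -5.0e-04 -1.0e+00]
shift [69.4  0.5 49.8] turn -0.09
```

```bash
python3 -m pendant '[[20,0.5,35,0],[30,0.5,49.8,0],[30,0.5,49.8,0],[30,0.5,49.8,0],[30,0.5,49.8,0],[30,0.5,49.8,0]]'; python3 - <<'E'
from fit import *
d=get_image("wrist");
o=env.observe(); b=o["eef_pos"][2]-.155-.0204
f=fit("hinge",(.5591,.0697,.0095),d,b=b); print(f,b)
overlay(d,[("hinge",f,b)],"w4.png",(0,0,640,400),1)
goto(.5591,.0697,.034,.0095+np.pi/2)
E
```

```text
time: 10.15
eef_pos: [0.5598, 0.0694, 0.23]
orientation: [-0.498, 0.502, -0.498, -0.501]
wrist_force: [-0.1, 0.2, -1.9]
gripper_width: 0.0488
[0.56125561 0.07011836 0.00572214] 0.05467306872355793
grasp [0.56   0.0695 0.0751] jawyaw 90.43 tilt [ 1.7e-03 -3.0e-04 -1.0e+00]
shift [41.1  1.   0.2] turn -0.12
```

View pics/w4.png

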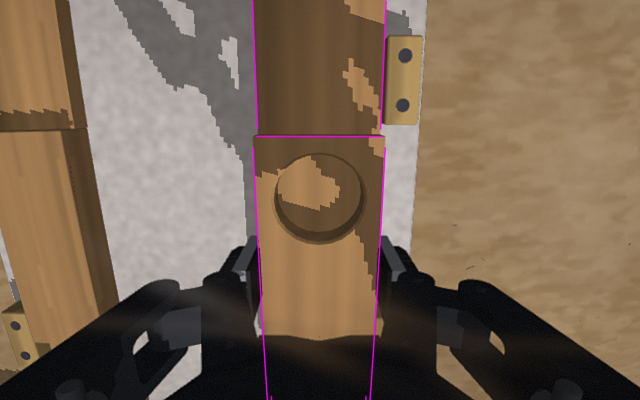

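```bash
python3 -m pendant '[[30,1.8,0.2,0],[39,1.8,0.2,0],[41,1.8,0.2,0],[41,1.8,0.2,0],[42,1.8,0.2,0],[42,1.8,0.2,0],[42,1.8,0.2,0]]'; python3 - <<'E'
from h import *
goto(.5591,.0697,.033,.0095+np.pi/2)
E
```

```text
time: 10.78
eef_pos: [0.5577, 0.071, 0.1876]
orientation: [-0.498, 0.502, -0.498, -0.502]
wrist_force: [-0.1, -0.8, -1.7]
gripper_width: 0.0486
grasp [0.5578 0.0711 0.0326] jawyaw 90.53 tilt [ 7.e-04  1.e-04 -1.e+00]
shift [-0.4 -1.3 -1.4] turn -0.02
```

```bash
python3 -m pendant '[[0.5,-0.5,-1.2,0],[0.5,-0.5,-1.2,0],[0.5,-0.5,-1.2,0]]';python3 -m pendant '[[0,0,0,0],[0,0,0,0],[0,0,0,0],[0,0,0,0],[0,0,0,0]]' 85;python3 -m pendant '[[-35,0,0,0],[-70,0,0,0],[-80,0,0,0],[-80,0,0,0]]';  python3 - <<'E'
from h import *
print(env.observe()["joint_positions"].round(2))
goto(.5494,-.2646,.10,-.0324+np.pi/2)
E
```

```text
time: 11.03
eef_pos: [0.5582, 0.0698, 0.187]
orientation: [-0.498, 0.502, -0.498, -0.502]
wrist_force: [0.8, -1.4, 0.3]
gripper_width: 0.0488
time: 11.45
eef_pos: [0.5581, 0.0699, 0.1866]
orientation: [-0.498, 0.502, -0.498, -0.502]
wrist_force: [0.5, -0.2, 0.0]
gripper_width: 0.0849
time: 11.78
eef_pos: [0.559, 0.07, 0.2715]
orientation: [-0.5, 0.504, -0.495, -0.5]
wrist_force: [-0.1, 0.4, -0.6]
gripper_width: 0.0849
[ 0.06  0.    1.56  0.    1.57 -1.52]
grasp [0.5603 0.07   0.1165] jawyaw 90.53 tilt [ 8.3e-03  5.0e-04 -1.0e+00]
shift [  16.3   14.2 -334.5] turn 2.39
```

```bash
python3 -m pendant '[[10,14,-334.5,2.4],[10,14,-334.5,2.4],[10,14,-334.5,2.4],[10,14,-334.5,2.4],[10,14,-334.5,2.4],[10,14,-334.5,2.4],[10,14,-334.5,2.4],[10,14,-334.5,2.4],[10,14,-334.5,2.4],[10,14,-334.5,2.4],[10,14,-334.5,2.4],[10,14,-334.5,2.4]]'; python3 - <<'E'
from fit import *
d=get_image("top");
for n,p in [("board",(.56,-.0103,.0095)),("hinge",(.559,.07,.0095)),("plain",(.5607,-.09,.0095))]:
    f=fit(n,p,d,b=.012 if n!="board" else 0.); print(n,f)
cv2.imwrite("pics/t2.png",d["color"][:,:,::-1])
d=get_image("wrist");
f=fit("wide",(.5494,-.2646,-.0324),d); print(f)
overlay(d,[("wide",f,0)],"w5.png",(0,0,640,400),1)
goto(f[0],f[1],.022,f[2]+np.pi/2)
E
```

```text
time: 12.78
eef_pos: [0.5473, -0.2636, 0.2558]
orientation: [0.508, -0.492, 0.508, 0.493]
wrist_force: [-1.0, -0.2, 0.1]
gripper_width: 0.0852
board [ 0.5596966  -0.01046223  0.01021095]
hinge [0.55808526 0.0683436  0.00947019]
plain [ 0.56009105 -0.09118807  0.01078383]
[ 0.55096633 -0.26362525 -0.02884744]
grasp [ 0.5474 -0.2632  0.1014] jawyaw 88.24 tilt [-1.e-04  4.e-04 -1.e+00]
shift [79.4 -3.6 -0.4] turn -0.1
```

View pics/w5.png

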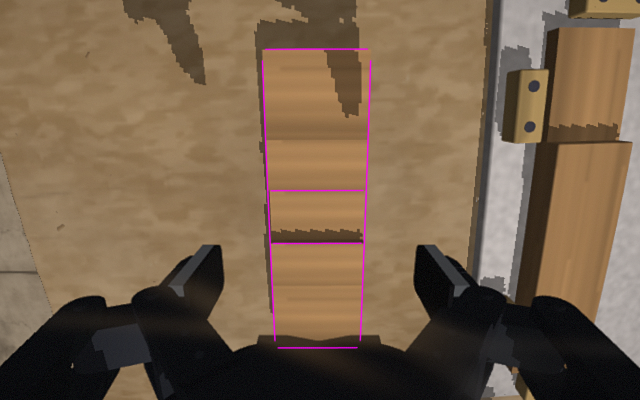

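View pics/t2.png

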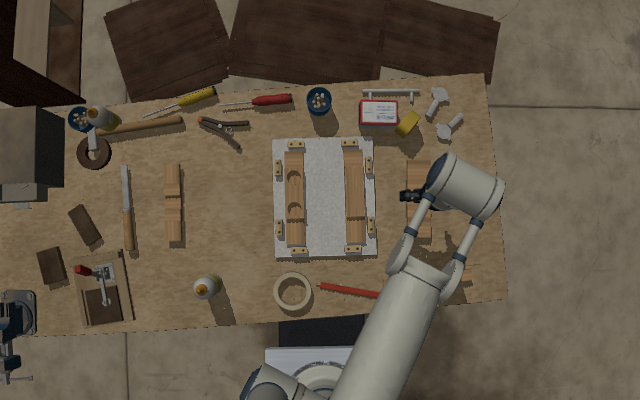

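```bash
python3 -m pendant '[[40,-2,-0.9,0],[75,-2,-0.9,0],[79,-2,-0.9,0],[79,-2,-0.9,0],[79,-2,-0.9,0],[79,-2,-0.9,0]]'; python3 - <<'E'
from h import *
goto(.5496,-.2643,.021,-.031+np.pi/2)
E
```

```text
time: 13.38
eef_pos: [0.5501, -0.2658, 0.1807]
orientation: [0.508, -0.493, 0.507, 0.49]
wrist_force: [0.7, -0.4, 0.2]
gripper_width: 0.0848
grasp [ 0.5507 -0.2661  0.0257] jawyaw 88.16 tilt [ 0.0039 -0.0021 -1.    ]
shift [4.7 1.1 1.8] turn -0.06
```

```bash
python3 -m pendant '[[3,1,1,0],[3,1,1,0]]';python3 -m pendant '[[0,0,0,0],[0,0,0,0],[0,0,0,0],[0,0,0,0],[0,0,0,0],[0,0,0,0]]' 40;  python3 - <<'E'
from h import *
goto(.4663,-.0118,.10,.010)
E
```

```text
time: 13.55
eef_pos: [0.5485, -0.2648, 0.1763]
orientation: [0.508, -0.493, 0.508, 0.491]
wrist_force: [0.5, -0.3, -0.3]
gripper_width: 0.0853
time: 14.05
eef_pos: [0.5485, -0.2649, 0.1759]
orientation: [0.508, -0.492, 0.508, 0.491]
wrist_force: [-0.0, 0.5, 5.9]
gripper_width: 0.0621
grasp [ 0.5487 -0.265   0.0209] jawyaw 88.12 tilt [ 1.7e-03 -8.0e-04 -1.0e+00]
shift [-79.4  90.5 250.3] turn 87.55
```

```bash
python3 -m pendant '[[-41,0,0,0],[-80,0,0,0],[-80,30,83,14],[-80,45,125,21],[-80,60,167,28],[-80,75,208,35],[-80,90.5,250.3,87.5],[-80,90.5,250.3,87.5],[-80,90.5,250.3,87.5],[-80,90.5,250.3,87.5],[-80,90.5,250.3,87.5],[-80,90.5,250.3,87.5]]';  python3 - <<'E'
from h import *
goto(.4663,-.0109,.08,.010)
E
```

```text
time: 15.05
eef_pos: [0.4654, -0.0109, 0.2538]
orientation: [0.698, -0.108, 0.699, 0.109]
wrist_force: [0.4, -0.2, -3.0]
gripper_width: 0.0619
grasp [ 0.4652 -0.0109  0.0988] jawyaw 17.65 tilt [-0.0011  0.     -1.    ]
shift [18.8 -0.4  1. ] turn 17.08
```

```bash
python3 -m pendant '[[5,-0.4,1,17.1],[15,-0.4,1,17.1],[15,-0.4,1,17.1],[15,-0.4,1,17.1],[15,-0.4,1,17.1],[15,-0.4,1,17.1]]'; python3 - <<'E'
from fit import *
goto(.4663,-.0109,.034,.010)
o=env.observe(); b=o["eef_pos"][2]-.155-.0209
for n in ("top","wrist"):
    d=get_image(n)
    p=(.4663,-.0118,.01+np.pi/2); f=fit("wide",p,d,b=b); print(n,f)
    overlay(d,[("wide",f,b),("plain",(.5601,-.0912,.0108),.012),("hinge",(.5581,.0683,.0095),.012)],"x_%s.png"%n,(0,0,640,400) if n=="wrist" else (260,120,420,270),1 if n=="wrist" else 4)
E
```

```text
time: 15.55
eef_pos: [0.4669, -0.0117, 0.2395]
orientation: [0.707, -0.006, 0.707, 0.006]
wrist_force: [0.2, 0.5, -2.2]
gripper_width: 0.0616
grasp [ 0.4669 -0.0117  0.0845] jawyaw 0.92 tilt [-1.e-04  0.e+00 -1.e+00]
shift [50.5  0.8 -0.6] turn 0.35
top [ 0.48229891 -0.01439014  1.60450658]
wrist [ 0.46723078 -0.00563788  1.58875783]
```

View pics/x_top.png

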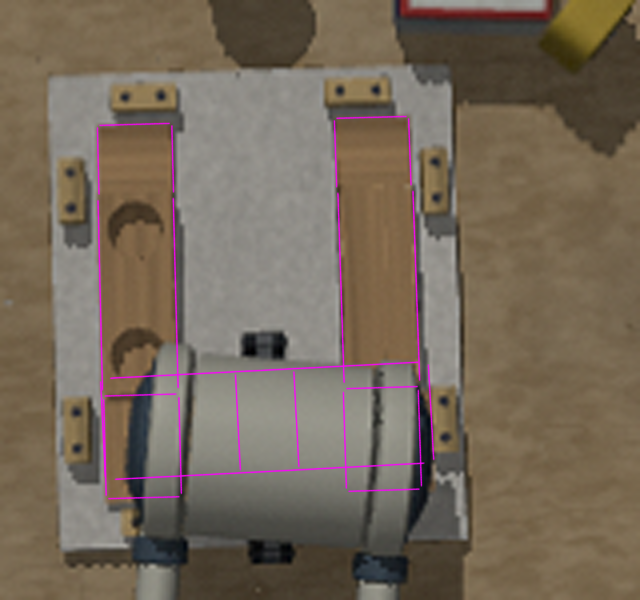

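View pics/x_wrist.png

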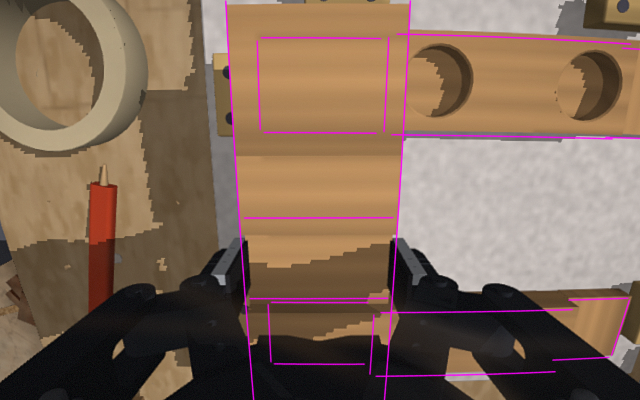

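```bash
python3 - <<'E'
from fit import *
d=get_image("wrist"); b=.0845-.0209
im=d["color"]
overlay(d,[("wide",(.4665,-.0125,1.582),b)],"x2.png",(200,0,430,340),2)
cv2.imwrite("pics/x3.png",cv2.resize(im[0:340,200:430,::-1],None,fx=2,fy=2,interpolation=cv2.INTER_CUBIC))
E
```

```text
(no output)
```

View pics/x2.png

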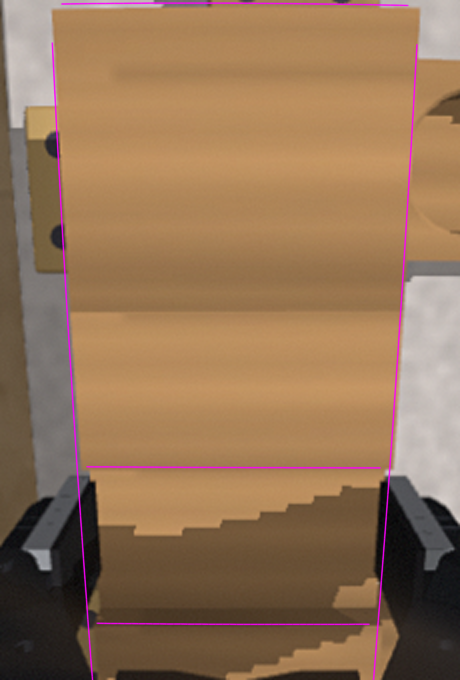

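```bash
python3 - <<'E'
from fit import *
goto(.4663,-.0109,.034,.010)
E
```

```text
grasp [ 0.4671 -0.0117  0.0848] jawyaw 0.87 tilt [ 4.e-04 -0.e+00 -1.e+00]
shift [50.8  0.8 -0.8] turn 0.3
```

```bash
python3 -m pendant '[[25,1.3,-0.6,0.3],[40,1.3,-0.6,0.3],[48,1.3,-0.6,0.3],[50,1.3,-0.6,0.3],[51,1.3,-0.6,0.3],[51,1.3,-0.6,0.3],[51,1.3,-0.6,0.3]]'; python3 - <<'E'
from fit import *
goto(.4664,-.0105,.033,.010)
E
```

```text
time: 16.28
eef_pos: [0.4667, -0.0104, 0.1897]
orientation: [0.708, -0.003, 0.706, 0.003]
wrist_force: [0.4, -0.3, -3.4]
gripper_width: 0.0617
grasp [ 0.467  -0.0104  0.0347] jawyaw 0.53 tilt [ 1.8e-03 -2.0e-04 -1.0e+00]
shift [ 1.7 -0.1 -0.6] turn -0.04
```

```bash
python3 -m pendant '[[1.5,0,-0.3,0],[2,0,-0.3,0],[2,0,-0.3,0],[2,0,-0.3,0]]'; python3 - <<'E'
from fit import *
goto(.4664,-.0105,.033,.010)
E
```

```text
time: 16.62
eef_pos: [0.4664, -0.0104, 0.1879]
orientation: [0.708, -0.003, 0.706, 0.003]
wrist_force: [-1.7, -0.2, 5.3]
gripper_width: 0.062
grasp [ 0.4668 -0.0104  0.0329] jawyaw 0.53 tilt [ 2.1e-03 -2.0e-04 -1.0e+00]
shift [-0.1 -0.1 -0.4] turn -0.04
```

```bash
python3 -m pendant '[[0,0,0,0],[0,0,0,0],[0,0,0,0],[0,0,0,0]]' 85; python3 -m pendant '[[-35,0,0,0],[-75,0,0,0],[-75,0,0,0]]'; python3 - <<'E'
from fit import *
goto(.551,.4002,.10,.0297+np.pi/2)
E
```

```text
time: 16.95
eef_pos: [0.466, -0.0104, 0.1863]
orientation: [0.707, -0.003, 0.707, 0.003]
wrist_force: [0.7, -0.5, 0.1]
gripper_width: 0.0848
time: 17.2
eef_pos: [0.4676, -0.0105, 0.2696]
orientation: [0.711, -0.004, 0.703, 0.003]
wrist_force: [0.2, 0.6, 1.8]
gripper_width: 0.0852
grasp [ 0.4694 -0.0107  0.1146] jawyaw 0.53 tilt [ 0.0117 -0.0011 -0.9999]
shift [ 15.1 410.1  85.2] turn 88.83
```

```bash
python3 -m pendant '[[5,410,84.6,-91.2],[5,410,84.6,-91.2],[5,410,84.6,-91.2],[5,410,84.6,-91.2],[5,410,84.6,-91.2],[5,410,84.6,-91.2],[5,410,84.6,-91.2],[5,410,84.6,-91.2],[5,410,84.6,-91.2],[5,410,84.6,-91.2],[5,410,84.6,-91.2],[5,410,84.6,-91.2]]'; python3 -m pendant '[[0,0,0,-5],[0,0,0,-5],[0,0,0,-5],[0,0,0,-5]]'; python3 - <<'E'
from fit import *
d=get_image("top")
b=.012
f=fit("wide",(.4663,-.0118,.01+np.pi/2),d,b=b); print(f)
for n,p in [("hinge",(.558,.069,.0095)),("plain",(.5607,-.09,.0095))]:
    print(n,fit(n,p,d,b=.012))
overlay(d,[("wide",f,b)],"x4.png",(260,120,420,270),4)
d=get_image("wrist")
f=fit("narrow",(.551,.4002,.03),d);print(f)
overlay(d,[("narrow",f,0)],"w6.png",(0,0,640,400),1)
goto(.551,.4002,.022,.0297+np.pi/2)
E
```

```text
time: 18.2
eef_pos: [0.5465, 0.4033, 0.2539]
orientation: [0.512, -0.487, 0.514, 0.487]
wrist_force: [0.1, -0.7, -0.3]
gripper_width: 0.0852
time: 18.53
eef_pos: [0.5469, 0.4002, 0.2565]
orientation: [-0.494, 0.506, -0.494, -0.506]
wrist_force: [0.2, -0.5, 0.0]
gripper_width: 0.0849
[ 0.46584536 -0.01263272  1.58259217]
hinge [0.55795884 0.0682293  0.01090027]
plain [ 0.56005363 -0.09134215  0.01354087]
[0.5519163  0.40284854 0.02637197]
grasp [0.5469 0.4002 0.1016] jawyaw 91.35 tilt [ 2.e-04  1.e-04 -1.e+00]
shift [79.6 -4.  -0.1] turn -0.35
```

View pics/x4.png

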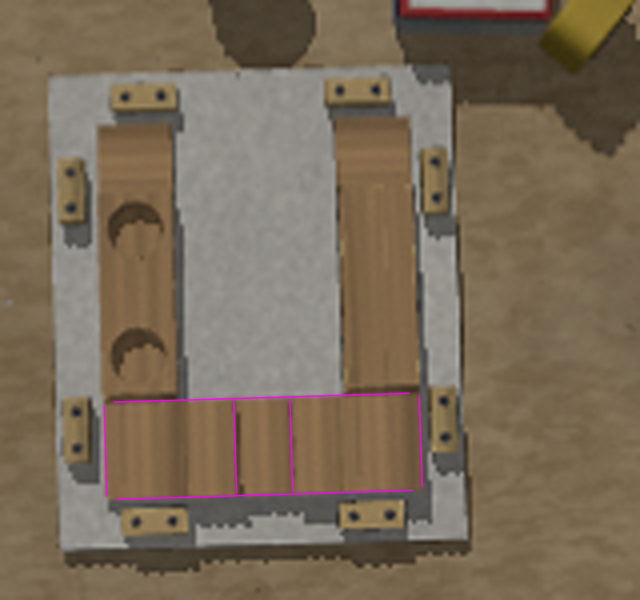

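View pics/w6.png

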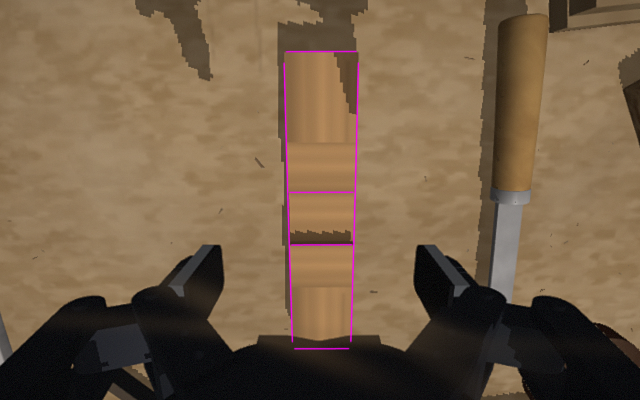

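```bash
python3 -m pendant '[[40,-4,0.8,-0.3],[75,-4,0.8,-0.3],[79.5,-4,0.8,-0.3],[79.5,-4,0.8,-0.3],[79.5,-4,0.8,-0.3],[79.5,-4,0.8,-0.3]]'; python3 - <<'E'
from h import *
goto(.5513,.401,.021,.029+np.pi/2)
E
```

```text
time: 19.13
eef_pos: [0.5516, 0.4017, 0.1804]
orientation: [-0.494, 0.508, -0.491, -0.507]
wrist_force: [1.1, 0.3, 0.5]
gripper_width: 0.0852
grasp [0.5522 0.4021 0.0254] jawyaw 91.75 tilt [ 0.0038  0.0025 -1.    ]
shift [ 4.4  0.9 -1.1] turn 0.09
```

```bash
python3 -m pendant '[[2.5,0.5,-0.5,0],[2.5,0.5,-0.5,0]]';python3 -m pendant '[[0,0,0,0],[0,0,0,0],[0,0,0,0],[0,0,0,0],[0,0,0,0],[0,0,0,0],[0,0,0,0],[0,0,0,0],[0,0,0,0]]' 25;  python3 - <<'E'
from h import *
goto(.6628,-.0105,.10,.011)
E
```

```text
time: 19.3
eef_pos: [0.5507, 0.401, 0.1767]
orientation: [-0.493, 0.508, -0.491, -0.507]
wrist_force: [-0.8, 0.0, -0.1]
gripper_width: 0.085
time: 20.05
eef_pos: [0.5505, 0.4009, 0.1753]
orientation: [-0.493, 0.508, -0.492, -0.508]
wrist_force: [0.4, -0.0, 5.4]
gripper_width: 0.0425
grasp [0.5507 0.401  0.0203] jawyaw 91.77 tilt [ 1.e-03  7.e-04 -1.e+00]
shift [ -79.9  -99.5 -414.7] turn -88.86
```

```bash
python3 -m pendant '[[-41,0,0,0],[-80,-5,-10,5],[-80,-99.5,-413.5,91.1],[-80,-99.5,-413.5,91.1],[-80,-99.5,-413.5,91.1],[-80,-99.5,-413.5,91.1],[-80,-99.5,-413.5,91.1],[-80,-99.5,-413.5,91.1],[-80,-99.5,-413.5,91.1],[-80,-99.5,-413.5,91.1],[-80,-99.5,-413.5,91.1],[-80,-99.5,-413.5,91.1]]'; python3 -m pendant '[[0,0,0,0],[0,0,0,0]]'; python3 - <<'E'
from h import *
goto(.6628,-.0093,.08,.011)
E
```

```text
time: 21.05
eef_pos: [0.6624, -0.0118, 0.253]
orientation: [0.7, -0.091, 0.702, 0.091]
wrist_force: [1.0, -0.0, -0.5]
gripper_width: 0.042
time: 21.22
eef_pos: [0.6625, -0.012, 0.2527]
orientation: [0.7, -0.092, 0.702, 0.092]
wrist_force: [0.2, 0.2, -1.2]
gripper_width: 0.0425
grasp [ 0.6621 -0.012   0.0977] jawyaw 14.95 tilt [-2.9e-03  2.0e-04 -1.0e+00]
shift [17.7  2.4  1.5] turn 14.32
```

```bash
python3 -m pendant '[[15,2.4,1.2,14.3],[15,2.4,1.2,14.3],[15,2.4,1.2,14.3],[15,2.4,1.2,14.3],[15,2.4,1.2,14.3]]'; python3 - <<'E'
from fit import *
goto(.6628,-.0093,.033,.011)
d=get_image("wrist");b=env.observe()["eef_pos"][2]-.155-.0203
overlay(d,[("narrow",(.6628,-.0099,1.582),b)],"x5.png",(200,0,430,340),2)
E
```

```text
time: 21.63
eef_pos: [0.663, -0.0058, 0.2397]
orientation: [0.707, -0.007, 0.707, 0.007]
wrist_force: [0.5, 0.4, -1.3]
gripper_width: 0.0423
grasp [ 0.663  -0.0057  0.0847] jawyaw 1.16 tilt [ 0.e+00  2.e-04 -1.e+00]
shift [51.7 -3.6 -0.3] turn 0.53
```

View pics/x5.png

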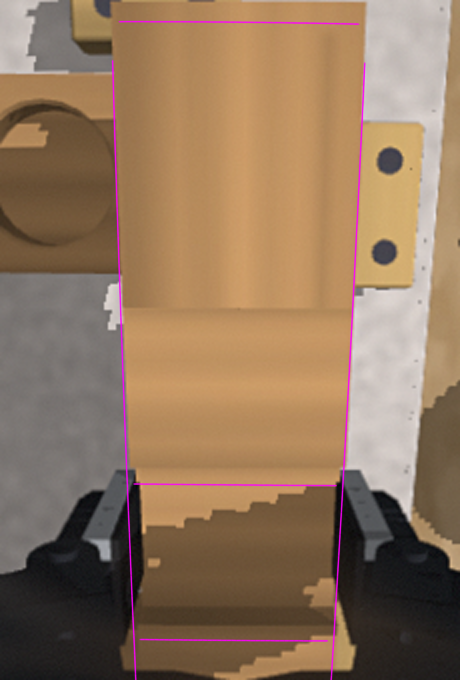

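```bash
python3 -m pendant '[[25,-3.5,-0.2,0.5],[40,-3.5,-0.2,0.5],[46,-3.5,-0.2,0.5],[49,-3.5,-0.2,0.5],[49,-3.5,-0.2,0.5],[49,-3.5,-0.2,0.5]]'; python3 - <<'E'
from fit import *
goto(.6628,-.0093,.0323,.011)
E
```

```text
time: 22.18
eef_pos: [0.6633, -0.0102, 0.1918]
orientation: [0.708, -0.002, 0.707, 0.002]
wrist_force: [0.9, 0.1, -1.3]
gripper_width: 0.0423
grasp [ 0.6635 -0.0102  0.0368] jawyaw 0.4 tilt [ 1.6e-03 -1.0e-04 -1.0e+00]
shift [ 4.5  0.9 -0.7] turn -0.23
```

```bash
python3 -m pendant '[[2,0.4,-0.5,-0.2],[3.5,0.4,-0.5,-0.2],[4.5,0.4,-0.5,-0.2],[4.5,0.4,-0.5,-0.2],[4.5,0.4,-0.5,-0.2]]'; python3 - <<'E'
from fit import *
goto(.6628,-.0093,.0323,.011)
E
```

```text
time: 22.6
eef_pos: [0.6627, -0.0099, 0.1872]
orientation: [0.708, -0.003, 0.707, 0.003]
wrist_force: [-1.2, 0.7, 4.0]
gripper_width: 0.0422
grasp [ 0.6629 -0.0099  0.0322] jawyaw 0.56 tilt [ 0.0015 -0.     -1.    ]
shift [-0.1  0.6 -0.1] turn -0.07
```

```bash
python3 -m pendant '[[0,0,0,0],[0,0,0,0],[0,0,0,0],[0,0,0,0]]' 85; python3 -m pendant '[[-35,0,0,0],[-75,0,0,0],[-75,0,0,0],[-75,0,0,0],[-75,0,0,0]]'; python3 - <<'E'
from fit import *
goto(.3294,-.2853,.10,np.radians(6.07))
E
```

```text
time: 22.93
eef_pos: [0.6624, -0.0099, 0.1857]
orientation: [0.707, -0.003, 0.707, 0.003]
wrist_force: [0.5, 0.2, -0.0]
gripper_width: 0.0845
time: 23.35
eef_pos: [0.6625, -0.0099, 0.2612]
orientation: [0.707, -0.003, 0.707, 0.003]
wrist_force: [-0.7, 0.2, -1.1]
gripper_width: 0.0849
grasp [ 0.6626 -0.0099  0.1062] jawyaw 0.55 tilt [ 6.e-04 -1.e-04 -1.e+00]
shift [   6.  -272.1 -335.8] turn -5.52
```

```bash
python3 -m pendant '[[6,-272,-335.8,-5.5],[6,-272,-335.8,-5.5],[6,-272,-335.8,-5.5],[6,-272,-335.8,-5.5],[6,-272,-335.8,-5.5],[6,-272,-335.8,-5.5],[6,-272,-335.8,-5.5],[6,-272,-335.8,-5.5],[6,-272,-335.8,-5.5],[6,-272,-335.8,-5.5],[6,-272,-335.8,-5.5],[6,-272,-335.8,-5.5]]'; python3 -m pendant '[[0,0,0,0],[0,0,0,0],[0,0,0,0],[0,0,0,0]]'; python3 - <<'E'
from fit import *
d=get_image("top")
L=[]
for n,p,b in [("board",(.56,-.0103,.0095),0.),("hinge",(.558,.069,.0095),.012),("plain",(.5607,-.09,.0095),.012),("wide",(.4663,-.0118,.01+np.pi/2),.012),("narrow",(.6628,-.0099,.01+np.pi/2),.012)]:
    f=fit(n,p,d,b=b); print(n,f.round(4)); L.append((n,f,b))
overlay(d,L,"x6.png",(260,120,420,270),4)
d=get_image("wrist")
f=fit("bar",(.3294,-.2853,1.6768),d);print(f)
overlay(d,[("bar",(.3294,-.2853,1.6768),0)],"w7.png",(0,0,640,400),1)
goto(.3294,-.2853,.022,np.radians(6.07))
E
```

```text
time: 24.35
eef_pos: [0.3266, -0.2866, 0.2531]
orientation: [0.705, -0.035, 0.707, 0.036]
wrist_force: [0.7, 0.8, -1.2]
gripper_width: 0.0852
time: 24.68
eef_pos: [0.3302, -0.2844, 0.2546]
orientation: [0.706, -0.038, 0.706, 0.038]
wrist_force: [-0.4, -0.2, -0.1]
gripper_width: 0.0848
board [ 0.5596 -0.0105  0.0101]
hinge [0.5587 0.0683 0.0095]
plain [ 0.5603 -0.0914  0.0109]
wide [ 0.466  -0.0127  1.585 ]
narrow [ 0.6607 -0.0105  1.5727]
[ 0.33031855 -0.27733574  1.67891731]
grasp [ 0.33   -0.2845  0.0999] jawyaw 6.16 tilt [-2.e-04  3.e-04 -1.e+00]
shift [77.9 -0.8 -0.7] turn 0.09
```

View pics/x6.png

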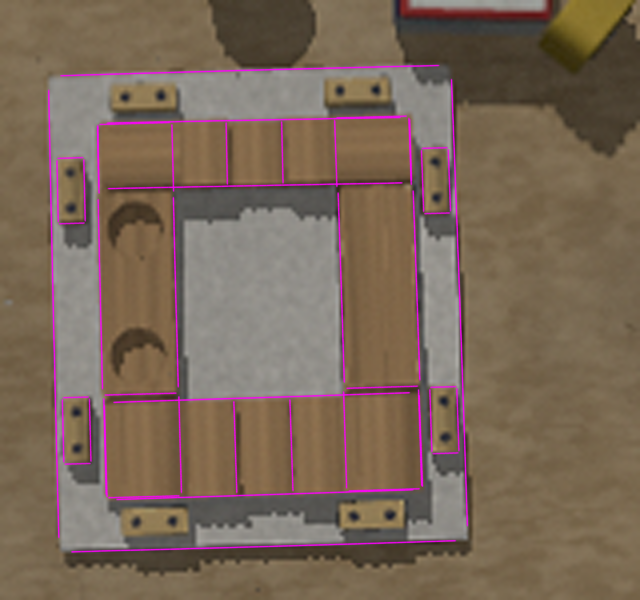

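View pics/w7.png

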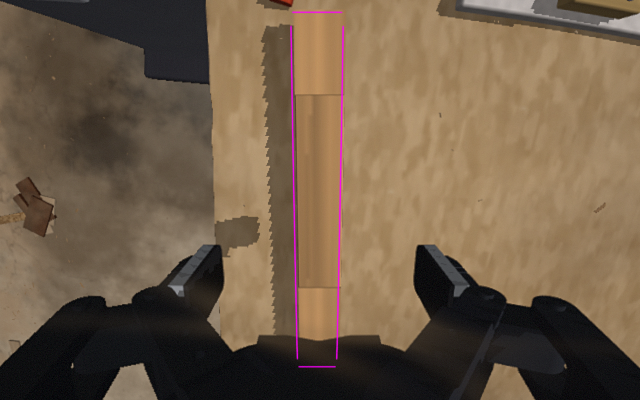

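```bash
python3 - <<'E'
from fit import *
for n in("wrist","top"):
    d=get_image(n) if n=="wrist" else np.load("pics/t.npy",allow_pickle=True).item()
    for L in (.122,.075,.055,-.055,-.075,-.122):
        q=pts([((L,-.015,.022),(L,.015,.022))],(.3294,-.2853,1.6768))[0]; print(n,L,proj(d,q[[0,-1]]).round(1).tolist())
E
```

```text
wrist 0.122 [[341.4, 11.6], [292.0, 11.6]]
wrist 0.075 [[340.1, 96.6], [293.2, 96.6]]
wrist 0.055 [[339.6, 130.3], [293.8, 130.3]]
wrist -0.055 [[336.7, 289.3], [296.7, 289.2]]
wrist -0.075 [[336.2, 313.6], [297.2, 313.6]]
wrist -0.122 [[335.1, 366.1], [298.3, 366.0]]
top 0.122 [[382.5, 280.8], [383.8, 291.3]]
top 0.075 [[399.8, 278.5], [401.2, 289.0]]
top 0.055 [[407.2, 277.5], [408.5, 288.0]]
top -0.055 [[447.4, 272.0], [448.7, 282.4]]
top -0.075 [[454.6, 271.0], [455.9, 281.4]]
top -0.122 [[471.4, 268.6], [472.7, 278.9]]
```

```bash
python3 -m pendant '[[40,0,-0.5,0],[68,0,-0.5,0],[73,0,-0.5,0],[73,0,-0.5,0],[73,0,-0.5,0],[73,0,-0.5,0],[73,0,-0.5,0]]'; python3 - <<'E'
from h import *
goto(.3294,-.2848,.026,np.radians(6.07))
E
```

```text
time: 25.42
eef_pos: [0.3294, -0.2857, 0.1843]
orientation: [0.707, -0.038, 0.705, 0.036]
wrist_force: [-0.8, -0.2, 0.1]
gripper_width: 0.0847
grasp [ 0.3298 -0.2861  0.0293] jawyaw 6.05 tilt [ 0.0026 -0.0027 -1.    ]
shift [ 3.3  1.4 -0.3] turn -0.02
```

```bash
python3 -m pendant '[[2.5,1,-0.3,0],[2.5,1,-0.3,0],[2.5,1,-0.3,0]]';python3 -m pendant '[[0,0,0,0],[0,0,0,0],[0,0,0,0],[0,0,0,0],[0,0,0,0],[0,0,0,0],[0,0,0,0],[0,0,0,0],[0,0,0,0],[0,0,0,0]]' 15;  python3 - <<'E'
from h import *
print(env.observe()["joint_positions"].round(2))
goto(.559,-.0115,.10,.0105-np.pi/2)
E
```

```text
time: 25.67
eef_pos: [0.3284, -0.2842, 0.1799]
orientation: [0.706, -0.038, 0.706, 0.037]
wrist_force: [-0.0, 0.4, -0.3]
gripper_width: 0.085
time: 26.5
eef_pos: [0.3285, -0.2843, 0.1799]
orientation: [0.706, -0.038, 0.706, 0.037]
wrist_force: [0.7, 0.2, 3.2]
gripper_width: 0.0288
[-0.79 -0.3   1.99 -0.    1.44 -0.9 ]
grasp [ 0.3286 -0.2844  0.0249] jawyaw 6.05 tilt [ 5.e-04 -6.e-04 -1.e+00]
shift [-75.1 247.1 257.9] turn -84.55
```

```bash
python3 -m pendant '[[-40,0,0,0],[-75,5,5,7],[-75,247,258,95.5],[-75,247,258,95.5],[-75,247,258,95.5],[-75,247,258,95.5],[-75,247,258,95.5],[-75,247,258,95.5],[-75,247,258,95.5],[-75,247,258,95.5],[-75,247,258,95.5],[-75,247,258,95.5]]'; python3 -m pendant '[[0,0,0,20],[0,0,0,20],[0,0,0,20],[0,0,0,20]]'; python3 - <<'E'
from h import *
goto(.559,-.0115,.08,.0105-np.pi/2)
E
```

```text
time: 27.5
eef_pos: [0.5603, -0.0081, 0.2532]
orientation: [0.596, 0.38, 0.597, -0.379]
wrist_force: [-0.0, 0.8, -0.6]
gripper_width: 0.0288
time: 27.83
eef_pos: [0.5587, -0.0111, 0.2532]
orientation: [0.521, 0.476, 0.523, -0.478]
wrist_force: [0.2, -0.3, -1.5]
gripper_width: 0.0285
grasp [ 0.5584 -0.0111  0.0982] jawyaw -84.85 tilt [-2.5e-03  1.0e-04 -1.0e+00]
shift [18.2  0.6  0.5] turn 4.55
```

```bash
python3 -m pendant '[[10,0,0.4,4.5],[10,0,0.4,4.5],[10,0,0.4,4.5],[10,0,0.4,4.5]]'; python3 - <<'E'
from fit import *
goto(.559,-.0115,.037,.0105-np.pi/2)
d=get_image("wrist");b=env.observe()["eef_pos"][2]-.155-.0249
overlay(d,[("bar",(.559,-.0115,.0105),b),("narrow",(.6618,-.0105,1.58),.012)],"x7.png",(120,0,520,400),2)
o=cv2.imread("pics/x7.png");cv2.imwrite("pics/x7.png",o[:600])
E
```

```text
time: 28.17
eef_pos: [0.5588, -0.0119, 0.2444]
orientation: [0.504, 0.495, 0.505, -0.496]
wrist_force: [0.1, 0.2, -0.9]
gripper_width: 0.0286
grasp [ 0.5587 -0.0119  0.0894] jawyaw -89.01 tilt [-7.e-04  1.e-04 -1.e+00]
shift [52.4  0.3 -0.4] turn 0.39
```

View pics/x7.png

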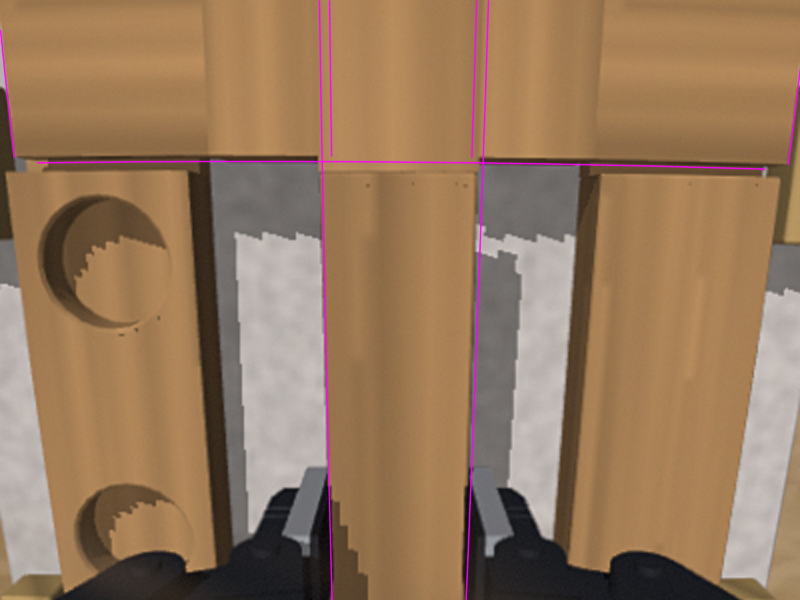

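```bash
python3 - <<'E'
from fit import *
d=get_image("wrist");b=env.observe()["eef_pos"][2]-.155-.0249
for x in (.556,.5587,.561):
  print(x,(proj(d,pts([((.075,-.015,b+.022),(.075,.015,b+.022))],(x,-.0119,.017))[0][[0,-1]])-[120,0])*2)
goto(.559,-.0115,.037,.0105-np.pi/2)
E
```

```text
0.556 [[475.39700389 187.01976726]
 [325.67022266 187.05305262]]
0.5587 [[476.03155778 172.07501932]
 [325.55147417 172.1065618 ]]
0.561 [[476.5734497  159.23615077]
 [325.45267837 159.26591877]]
grasp [ 0.559  -0.0119  0.0899] jawyaw -89.08 tilt [ 4.e-04 -0.e+00 -1.e+00]
shift [52.9 -0.1 -0.4] turn 0.32
```

Bar boundary matches x = 0.5587 (row 172). Lower it into the notches.

```bash
python3 -m pendant '[[25,0,-0.3,0.4],[40,0,-0.3,0.4],[46,0,-0.3,0.4],[49,0,-0.3,0.4],[50,0,-0.3,0.4],[50,0,-0.3,0.4],[50,0,-0.3,0.4]]'; python3 - <<'E'
from fit import *
goto(.5588,-.0115,.0369,.0105-np.pi/2)
E
```

```text
time: 28.85
eef_pos: [0.5594, -0.0115, 0.1959]
orientation: [0.502, 0.499, 0.501, -0.498]
wrist_force: [0.0, -0.5, -1.9]
gripper_width: 0.0285
grasp [ 0.5597 -0.0116  0.0409] jawyaw -89.57 tilt [ 2.e-03 -2.e-04 -1.e+00]
shift [ 4.  -0.9 -0.1] turn -0.17
```

```bash
python3 -m pendant '[[2,-0.5,0,0],[3.5,-0.5,0,0],[4.5,-0.5,0,0],[4.5,-0.5,0,0],[4.5,-0.5,0,0]]'; python3 - <<'E'
from fit import *
goto(.5588,-.0115,.0369,.0105-np.pi/2)
E
```

```text
time: 29.27
eef_pos: [0.5587, -0.0115, 0.1919]
orientation: [0.502, 0.499, 0.501, -0.498]
wrist_force: [-3.8, 0.0, 5.7]
gripper_width: 0.0285
grasp [ 0.5589 -0.0115  0.0369] jawyaw -89.57 tilt [ 1.7e-03 -2.0e-04 -1.0e+00]
shift [ 0.  -0.1 -0. ] turn -0.18
```

```bash
python3 -m pendant '[[0,0,0,0],[0,0,0,0],[0,0,0,0],[0,0,0,0]]' 50; python3 -m pendant '[[-35,0,0,0],[-75,0,0,0],[-110,0,0,0],[-110,200,300,0],[-110,200,300,0],[-110,200,300,0],[-110,200,300,0],[-110,200,300,0],[-110,200,300,0],[-110,200,300,0],[-110,200,300,0],[-110,200,300,0]]'; python3 - <<'E'
from fit import *
print(env.observe()["eef_pos"])
d=get_image("top")
cv2.imwrite("pics/t3.png",d["color"][:,:,::-1])
B=None;L=[]
for n,p,b in [("board",(.56,-.0103,.0095),0.),("hinge",(.558,.069,.0095),.012),("plain",(.5607,-.09,.0095),.012),("wide",(.4663,-.0118,.01+np.pi/2),.012),("narrow",(.6628,-.0099,.01+np.pi/2),.012),("bar",(.559,-.0115,.0105),.012)]:
    f=fit(n,p,d,b=b); L.append((n,f,b))
    if B is None: B=f
    c,s=np.cos(B[2]),np.sin(B[2]); q=np.array([[c,s],[-s,c]])@(f[:2]-B[:2]); print(n,(q*1000).round(1),np.degrees(f[2]-B[2]).round(2))
overlay(d,L,"x8.png",(260,120,420,270),4)
d=get_image("scene")
cv2.imwrite("pics/s3.png",cv2.resize(d["color"][140:290,240:480,::-1],None,fx=3.3,fy=3.3,interpolation=cv2.INTER_CUBIC))
E
```

```text
time: 29.6
eef_pos: [0.5584, -0.0115, 0.1899]
orientation: [0.502, 0.498, 0.502, -0.498]
wrist_force: [-0.1, 0.1, 0.1]
gripper_width: 0.0495
time: 30.6
eef_pos: [0.7612, -0.3135, 0.2983]
orientation: [0.501, 0.498, 0.501, -0.499]
wrist_force: [0.4, -0.6, -0.1]
gripper_width: 0.0499
[ 0.76119515 -0.31352063  0.29827729]
board [0. 0.] 0.0
hinge [-0.1 78.7] -0.07
plain [ -0.3 -80.9] 0.03
wide [-93.6  -1.2] 90.17
narrow [101.2  -1.2] 89.61
bar [-1.  -2.4] -0.13
```

View pics/x8.png

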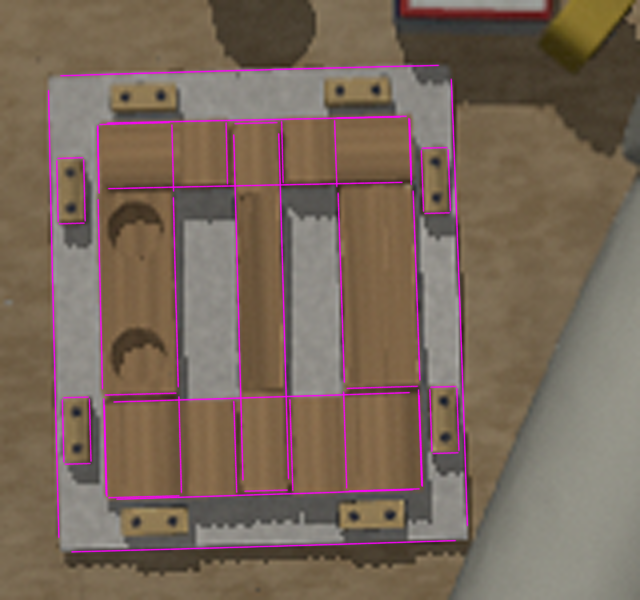

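View pics/s3.png

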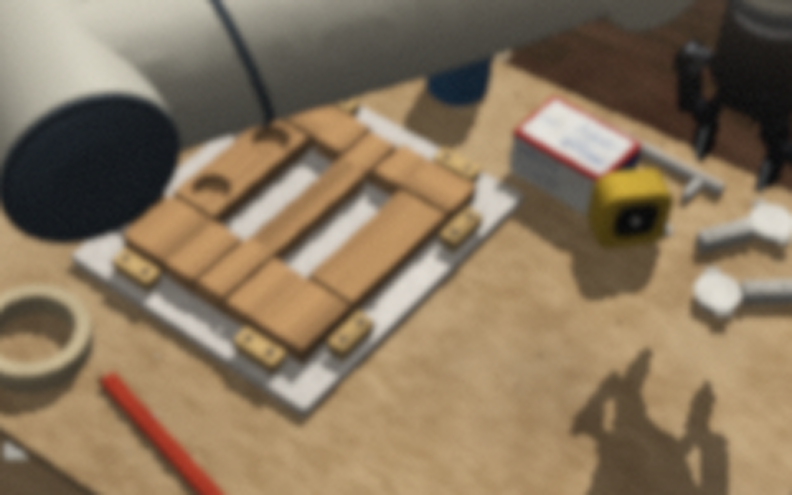

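View pics/t3.png

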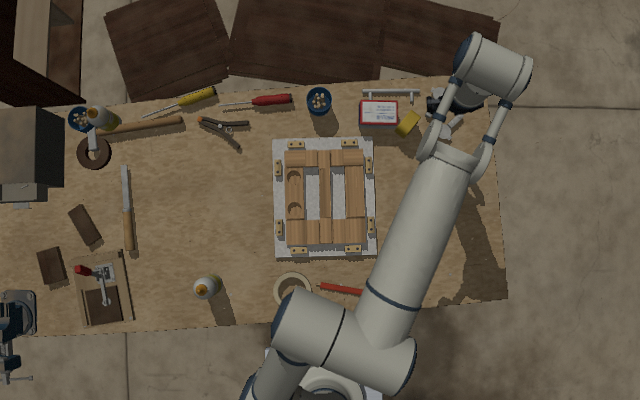

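```bash
python3 -m pendant '[[0,0,0,0],[0,0,0,0],[0,0,0,0]]'; python3 -c "
from bench import ticket
print(ticket.hand_in())"
```

```text
time: 30.95
eef_pos: [0.7605, -0.3087, 0.3017]
orientation: [0.503, 0.498, 0.502, -0.498]
wrist_force: [0.1, -0.2, 0.4]
gripper_width: 0.0504
the job is handed in; nothing more can be done
None
```

I laid the bored stile on the left and the plain one on the right. I then laid the wide rail near and the narrow rail far, set the glazing bar in both notches, and handed the job in at 30.95 s of the 109 s allowed.

The last top-camera check put each part's centre within about 2.6 mm of its place and square within 0.4°. The bar is 2.6 mm off and the narrow rail about 2.2 mm; the others are within 1.5 mm.

- **Joints closed:** each rail and the bar came down to within 0.1 mm of its expected seated height, with a light contact force (about 4 to 6 N). In the pictures they look flush, but flatness itself was not measured.
- **Rest of the bench:** the measure, clamp and glue look unmoved in the top picture before and after; I did not measure their positions. The gripper was clear of everything, with the wrist force near zero.
- **Disagreements:** the wrist camera read about 1.5 mm farther out than the top camera, so I mostly went by the top one. Its automatic fits were about 6 to 8 mm off lengthways on the wide rail (in the gripper) and on the bar (before picking it up), so I judged those two by eye from overlays instead. The top fit of the wide rail in the gripper was also useless, because the arm hid the rail.

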